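# Offer up the mosaic plaque to its frame

## Robot

A 7-joint arm with a two-finger parallel gripper is mounted at the origin on the work surface. World frame = base frame: x ahead of the robot, y to its left, z up, the work surface at z = 0. Lengths are in mm, angles in rad, forces in N, time in s.
With the tool pointing down it reaches from about 425 to 1025 mm from the base axis. Payload 9.4 kg.
Tool frame: the origin (TCP) lies midway between the tips of the shut fingers; the grasp point (between the pads) lies 19 mm behind it; z points along the fingers, y is the line along which they close (so a half turn about z gives the same grasp; the last joint's range is limited). The gripper opens to 93 mm and grips with 3 to 60 N. Pads are 15 mm wide; open, the fingers measure 128 mm over their backs; the gripper's body (75 mm by 188 mm) begins 65 mm behind the grasp point.
Start: joints at [-0.077, 0.599, -0.003, 1.599, 0.002, 0.943, -0.08], TCP at [724.999, -0.008, 218.618] pointing down, gripper open.
Joint ranges: [-2.57, 2.57], [-0.35, 1.97], [-1.29, 1.29], [0.11, 2.56], [-1.05, 4.19], [0.11, 1.86], [-2.63, 2.63]. Speed limits (rad/s): [2.22, 2.22, 3.01, 3.01, 3.14, 3.14, 3.14].

## Interface

Orientations are given as [roll, pitch, yaw] about the fixed x, y, z axes, in that order (R = Rz(yaw) Ry(pitch) Rx(roll)).
In Python, from bench import arm, cams, models gives the robot as it stands.
- The arm moves only by the shell command python3 -m crank 'ROWS' [OPENING] [FORCE]. ROWS is text: rows parted by semicolons, each of 4 numbers parted by spaces: the shift along the tool's x, y, z in cm, then the turn about the tool's z in degrees. In form: tx ty tz spin; .... A call has 1 to 8 rows; each row shifts and turns the commanded pose from where the row before left it, along the tool's axes as they then stand; what a row does not reach is not made up. A row lasts 1/10 s, in which the tool goes at most 50 mm and 8.59 degrees, less where a joint would pass 70% of its speed; a pose out of reach is approached as far as the arm can. A call is refused whole if a number of a shift passes 5 or a number of a turn 8.59, either way. A call with a gripper value outside its range is refused whole. OPENING is the opening, from -1 (shut) to 1 (fully open), set as the call begins (- or left out, the last holds). The fingers move at their own pace and stop on an object; FORCE is the grip in N (left out, the last holds). Time passes only in rows, so rows that do not move let the fingers close. It gives the time, the measured TCP pose, the force, the opening and the grip force at its end, in the units of the state.
- arm.read_state(): the state, without advancing time (a new reading comes with each control period).
- cams.grab_frame(name): name is "scene" or "side" or "wrist"; returns a dict with "frame" (400x640x3 uint8, blue, green, red), "fx", "fy", "cx", "cy" (pixels), "rvec" (rotation vector, rad) and "tvec" (3), from world to camera coordinates, as OpenCV has them. Camera axes: x right, y down, z forward; pixel columns grow to the right and rows downward; lengths in mm; the calibration is good to about 2 mm. A picture is of the moment at which its call begins. There is no depth.
- arm.sign_off(): hands the job in; it is judged then, once.
Trained networks look in the newest picture that a camera, given by its name, has taken for a name from the list of things; names that differ only in an ending like _2 or _b are one class to them, and where a whole thing is asked for, a point or a joint stands for the part that bears it (a point fixed in the world has none). Each returns a list of dicts, best first, with "conf" (0 to 1); they miss things now and then, are a little off and sometimes report something else, mostly with a low value. They report only what shows in the picture. A call takes as long as a camera call.
- models.find_in(camera, query): "extent" ([left, top, width, height] in pixels, round what is visible of it).
- models.trace(camera, query): "mask" (400x640 bool, what is visible of it) and "extent" ([left, top, width, height] in pixels, round what is visible of it).
- models.spot_point(camera, query): "point" ([column, row] in pixels: a listed point, or the origin of a listed thing).
The state is a dict: "clock": time; "joint_positions": joint angles; "joint_vel": joint speeds; "effort": joint torques, N m; "tcp_pos": TCP position; "orientation": TCP orientation; "ft_force": force on the tool from outside, world axes, zero at the start; "ft_torque": the same for the moment, N m; "width": finger opening in mm; "finger_force": force on a finger pad.
Only numpy, scipy, OpenCV 4.12 (cv2) and the standard library are available. Lean on these libraries where they do the work, as an engineer would, in place of code of your own. Each camera call takes 0.05 s, during which the arm holds its last target. There are 200 camera calls.

## Task

One of the three wooden frames lies on the cork mat, ready for its mosaic. See what shape its recess has, draw the plaque of that shape up out of its cradle in the leaning rack, turn it level with the mosaic face up and offer it up over the recess: centred, its sides in line with the recess, about 5 cm clear above the frame. Finish while holding it there, still and touching nothing but your fingers, so that I can check the fit before any adhesive goes in; leave the other plaques, the frames and everything else where they are.

Things in the scene. Friction and masses are not known exactly. Their poses are not given: they have to be found in the camera images.
- square_plaque: Mosaic-faced stone plaque, square, 60 x 60 mm, 14 mm thick, about 115 g. Origin: centre of its flat back. x to its foot edge, y across its width, z out of the mosaic face. Stands in any one of the rack's cradles, leaning back 40 degrees from upright, top towards rack -x, face to rack +x and up. Side edges free: take it across its width (y) from above.
- octagon_plaque: Mosaic-faced stone plaque, octagon, 60 mm across flats, 25 mm flats at foot, top and sides, 14 mm thick, about 115 g. Origin: centre of its flat back. x to its foot edge, y across its width, z out of the mosaic face. Stands in any one of the rack's cradles, leaning back 40 degrees from upright, top towards rack -x, face to rack +x and up. Side edges free: take it across its width (y) from above.
- oblong_plaque: Mosaic-faced stone plaque, oblong, 34 mm wide (y) and 60 mm from foot to top (x), 14 mm thick, about 70 g. Origin: centre of its flat back. x to its foot edge, y across its width, z out of the mosaic face. Stands in any one of the rack's cradles, leaning back 40 degrees from upright, top towards rack -x, face to rack +x and up. Side edges free: take it across its width (y) from above.
- square_frame: Frame block of dark wood, loose, 110 x 110 mm, 20 mm high, 300 g, its recess square 64 x 64 mm, in its top, 14 mm deep, light wood bed. Origin: centre of its underside; z up, x and y along its outer sides. One of the three frames lies on the cork mat, the others on the plywood board.
- octagon_frame: Frame block of dark wood, loose, 110 x 110 mm, 20 mm high, 300 g, its recess octagonal 64 mm across flats, in its top, 14 mm deep, light wood bed. Four of the recess's sides are parallel to the outer sides. Origin: centre of its underside; z up, x and y along its outer sides. One of the three frames lies on the cork mat, the others on the plywood board.
- oblong_frame: Frame block of dark wood, loose, 110 x 110 mm, 20 mm high, 300 g, its recess oblong 64 x 38 mm, in its top, 14 mm deep, light wood bed. The recess's long side is along x. Origin: centre of its underside; z up, x and y along its outer sides. One of the three frames lies on the cork mat, the others on the plywood board.
- rack: Wooden leaning rack, fixed: a plank 90 x 310 x 18 mm carrying three small easel cradles in a row along its y (at -115, 0, +115 mm), 26 mm wide each, facing rack +x, away from the robot. Origin: centre of the plank's underside, z up. A seated plaque's origin is at rack x = 0, 90 mm above the table, its y along the rack's y.
- cradle (a point): Middle cradle: the point where its plaque's origin rests; the other two are alike. A cradle is a back batten behind the plaque (reaching 22 mm above mid height), a ledge under its foot edge and a front lip over the lowest 14 mm of its face, 2 mm play: draw the plaque up along its own plane by more than 14 mm before turning it.
- mat: Cork work mat, fixed, 200 x 200 x 6 mm; origin: centre of its underside. The frame to be worked on lies near its middle (within 20 mm).
- tray: Plywood board 150 x 320 x 6 mm, fixed, at the far side of the table, where the two waiting frames lie; origin: centre of its underside.
- hammer: Bystander: mosaic hammer, head 160 mm long, 24 mm thick, wooden handle to its -x, lying on the table; origin under the head.
- nippers: Bystander: tile nippers, 190 x 66 mm, 18 mm high, lying between rack and mat along its x, jaws to +x; origin near its middle.
- jar: Bystander: brown jar with black lid, 68 mm across, 110 mm high; origin: centre of its underside.
- bottle: Bystander: water bottle, 66 mm across, 200 mm high; origin: centre of its underside.
- spatula: Bystander: spatula, 200 mm long, lying on the table along its x; origin: under its middle.
- offcut: Bystander: marble offcut 60 x 45 x 30 mm; origin: centre of its underside.

How it is judged (in metres and radians):
On the way:
1. the plaque that matches the frame on the mat is held by the fingers, drawn out of its cradle (((horizontal distance between square_frame and mat below 0.1 m and distance of square_plaque from where it was at the start of the episode above 0.03 m and contact force between square_plaque and the fingers above 1 N and contact force between square_plaque and rack below 0.05 N) or (horizontal distance between octagon_frame and mat below 0.1 m and distance of octagon_plaque from where it was at the start of the episode above 0.03 m and contact force between octagon_plaque and the fingers above 1 N and contact force between octagon_plaque and rack below 0.05 N) or (horizontal distance between oblong_frame and mat below 0.1 m and distance of oblong_plaque from where it was at the start of the episode above 0.03 m and contact force between oblong_plaque and the fingers above 1 N and contact force between oblong_plaque and rack below 0.05 N))), for 0.1 s.
At the end, for the whole second after the job is handed in: The plaque matching the frame on the mat is held still in the fingers over its recess: centre within 20 mm, back 20 to 95 mm above the frame's top, face up and level within 12.5 degrees, sides in line with the recess within 15 degrees, touching neither frame nor rack (((horizontal distance between square_frame and mat below 0.1 m and horizontal distance between square_plaque and square_frame below 0.02 m and z of square_plaque in the frame of square_frame between 0.04 and 0.115 m and angle between square_plaque's own z axis and vertical below 0.22 rad and (angle between the y axis of square_plaque and the y axis of square_frame, either way round below 0.26 rad or angle between the y axis of square_plaque and the x axis of square_frame, either way round below 0.26 rad) and contact force between square_plaque and the fingers above 2 N and contact force between square_plaque and square_frame below 0.05 N and contact force between square_plaque and rack below 0.05 N and linear speed of square_plaque below 0.03 m/s) or (horizontal distance between octagon_frame and mat below 0.1 m and horizontal distance between octagon_plaque and octagon_frame below 0.02 m and z of octagon_plaque in the frame of octagon_frame between 0.04 and 0.115 m and angle between octagon_plaque's own z axis and vertical below 0.22 rad and (angle between the y axis of octagon_plaque and the y axis of octagon_frame, either way round below 0.26 rad or angle between the y axis of octagon_plaque and the x axis of octagon_frame, either way round below 0.26 rad or angle between the y axis of octagon_plaque and the y axis of octagon_frame, either way round between 0.525 and 1.045 rad) and contact force between octagon_plaque and the fingers above 2 N and contact force between octagon_plaque and octagon_frame below 0.05 N and contact force between octagon_plaque and rack below 0.05 N and linear speed of octagon_plaque below 0.03 m/s) or (horizontal distance between oblong_frame and mat below 0.1 m and horizontal distance between oblong_plaque and oblong_frame below 0.02 m and z of oblong_plaque in the frame of oblong_frame between 0.04 and 0.115 m and angle between oblong_plaque's own z axis and vertical below 0.22 rad and angle between the y axis of oblong_plaque and the y axis of oblong_frame, either way round below 0.26 rad and contact force between oblong_plaque and the fingers above 2 N and contact force between oblong_plaque and oblong_frame below 0.05 N and contact force between oblong_plaque and rack below 0.05 N and linear speed of oblong_plaque below 0.03 m/s))); the arm keeps its last pose, push and grip.
It fails at once if a plaque that does not match the frame on the mat is shifted in its cradle or taken out (more than 25 mm) ((horizontal distance between square_frame and mat below 0.1 m and distance of any of octagon_plaque, oblong_plaque from where it was at the start of the episode above 0.025 m) or (horizontal distance between octagon_frame and mat below 0.1 m and distance of any of square_plaque, oblong_plaque from where it was at the start of the episode above 0.025 m) or (horizontal distance between oblong_frame and mat below 0.1 m and distance of any of square_plaque, octagon_plaque from where it was at the start of the episode above 0.025 m)).
It fails at once if a frame is pushed out of place (more than 20 mm) (distance of any of square_frame, octagon_frame, oblong_frame from where it was at the start of the episode above 0.02 m).
It fails at once if a bystander is disturbed (moved more than 30 mm) (distance of any of hammer, nippers, jar, bottle, spatula, offcut from where it was at the start of the episode above 0.03 m).
It also fails if it takes over 35 s, if anything falls off the work surface, if the arm or the gripper's body presses on something with over 40 N, if the wrist force passes 120 N, or if a joint passes its speed limit or range.

## Working session

There is one attempt and no reset: what is moved stays moved. The work goes in short steps, Python scripts to look and compute and a shell command to move; the robot and the scene stay as the last step left them, time stands still between calls to the robot, and variables do not carry over. Pictures are saved under pics/ and viewed, at most 10 in all, crops included, and the job is handed in when it is done.

```bash
mkdir -p pics; ls
python3 - <<'E'
from bench import arm,cams,models
import cv2
for c in ["scene","side"]:
    f=cams.grab_frame(c); cv2.imwrite(f"pics/{c}0.png",f["frame"])
    print(c,f["fx"],f["cx"],f["cy"],f["rvec"],f["tvec"])
    for q in ["square_plaque","octagon_plaque","oblong_plaque","square_frame","octagon_frame","oblong_frame","rack","cradle","mat","tray","nippers","jar","bottle","hammer"]:
        print(q,[(round(d["conf"],2),[round(float(x)) for x in d["point"]]) for d in models.spot_point(c,q)[:3]])
E
```

```text
pics
scene 489.7758219582622 317.1597869121064 202.81392549669965 [ 1.74235349  2.10664134 -0.61081106] [  80.44331316 -421.68805865 1880.14344459]
square_plaque [(0.84, [388, 189]), (0.21, [423, 199])]
octagon_plaque [(0.56, [354, 180])]
oblong_plaque [(0.59, [422, 201])]
square_frame [(0.72, [309, 273]), (0.47, [264, 270])]
octagon_frame [(0.92, [249, 186])]
oblong_frame [(0.66, [262, 269])]
rack [(0.63, [384, 205])]
cradle [(0.86, [388, 189])]
mat [(0.57, [252, 191])]
tray [(0.98, [286, 268])]
nippers []
jar [(0.55, [410, 282]), (0.47, [171, 195]), (0.39, [386, 200])]
bottle [(0.57, [187, 235]), (0.56, [388, 190])]
hammer [(0.56, [178, 151])]
side 382.37923968556174 323.6782345035338 203.76193568894507 [ 2.13415951 -0.38958443  0.2326074 ] [-538.76917237  196.39088378 1244.24460395]
square_plaque [(0.46, [278, 179]), (0.41, [362, 206])]
octagon_plaque [(0.58, [280, 197]), (0.23, [270, 165])]
oblong_plaque [(0.5, [268, 168])]
square_frame [(0.65, [363, 210])]
octagon_frame [(0.97, [317, 272]), (0.4, [277, 179])]
oblong_frame [(0.95, [380, 234])]
rack [(0.9, [282, 201])]
cradle [(0.73, [272, 184])]
mat [(0.66, [321, 271])]
tray [(0.27, [378, 235])]
nippers [(0.81, [297, 241])]
jar [(0.94, [327, 174]), (0.62, [315, 272])]
bottle [(0.67, [405, 287])]
hammer [(0.92, [318, 362])]
```

Run:
```python
import cv2
a=cv2.imread("pics/scene0.png")[110:330,140:460];b=cv2.imread("pics/side0.png")[120:380,200:460]
cv2.imwrite("pics/a.png",cv2.resize(a,None,fx=2.5,fy=2.5,interpolation=2))
cv2.imwrite("pics/b.png",cv2.resize(b,None,fx=2.3,fy=2.3,interpolation=2))
```

```text
(no output)
```

View pics/a.png

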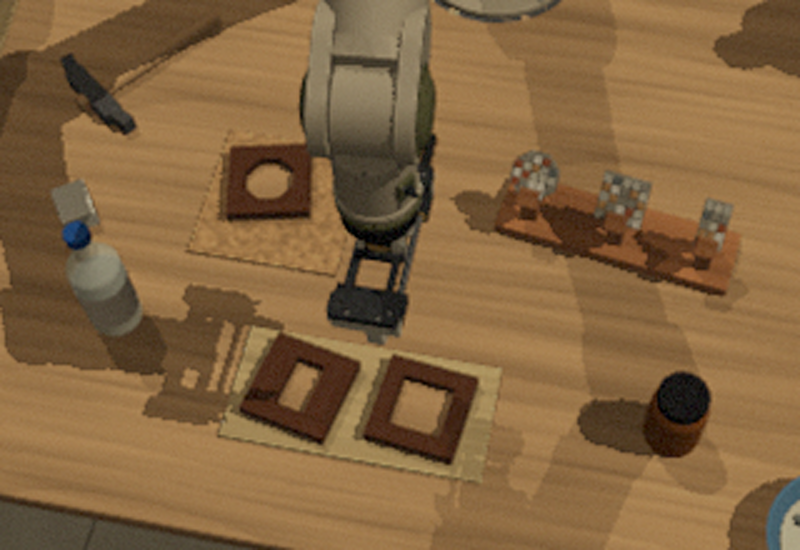

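View pics/b.png

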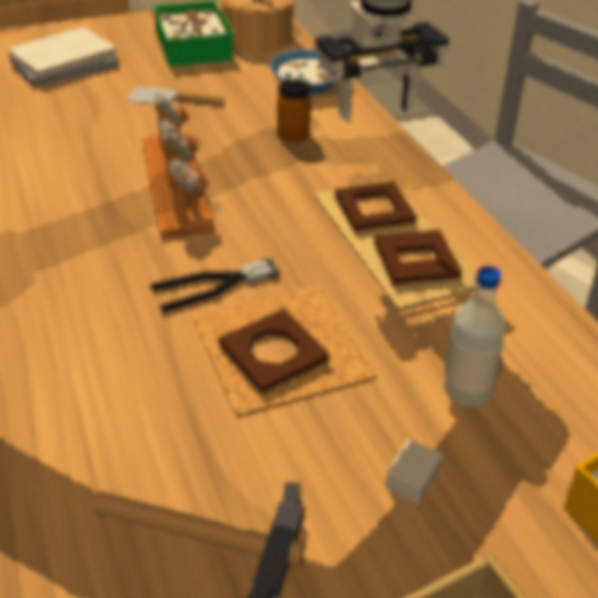

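The mat frame (scene ~(248,183)) has an octagonal recess. The octagon plaque is in the rack's left cradle, scene ~(354,180). The tool can only stay vertical, so I'll have to level the plaque by pivoting it against something. First I'll locate everything.

```bash
cat >> h.py <<'E'
from scipy.spatial.transform import Rotation as Ro
def rel(target,yaw_y):  # cm in tool axes to TCP target, spin deg so tool y lies along world direction yaw_y(deg)
    s=arm.read_state(); R=Ro.from_euler("xyz",s["orientation"]).as_matrix()
    d=R.T@(np.array(target)-s["tcp_pos"])/10
    a=np.degrees(np.arctan2(R[1,1],R[0,1])); e=(yaw_y-a+90)%180-90
    print("clock",s["clock"],"tcp",np.round(s["tcp_pos"],1),"rpy",np.round(s["orientation"],3),"w",s["width"],"q",np.round(s["joint_positions"],2))
    print("rel cm",np.round(d,2),"tool y dir",round(a,1),"spin",round(-e,1)); return R
E
python3 -c "
from h import *
print(rel([440,118,215],81.5))"
```

```text
clock 2.5 tcp [725.   -0.  218.6] rpy [-3.142  0.     1.571] w 92.76512551497486 q [-0.08  0.6  -0.    1.6   0.    0.94 -0.08]
rel cm [ 11.8  -28.5    0.36] tool y dir -0.0 spin -81.5
[[ 2.92850092e-06  9.99999998e-01 -5.78758092e-05]
 [ 9.99999998e-01 -2.93200529e-06 -6.05498605e-05]
 [-6.05500301e-05 -5.78756317e-05 -9.99999996e-01]]
```

```bash
python3 -m crank '1.48 -3.56 0 0;1.48 -3.56 0 0;1.48 -3.56 0 0;1.48 -3.56 0 0;1.48 -3.56 0 0;1.48 -3.56 0 0;1.48 -3.56 0 0;1.48 -3.56 0 0' 1
python3 -m crank '0 0 0 -8.5;0 0 0 -8.5;0 0 0 -8.5;0 0 0 -8.5;0 0 0 -8.5;0 0 0 -8.5;0 0 0 -8.5;0 0 0 -8.5'
python3 -m crank '0 0 0 -7;0 0 0 -6.5;0 0 0 0;0 0 0 0'
python3 - <<'E'
from h import *
rel([455.3,123.2,215],81.5)
f=cams.grab_frame("wrist");c=cam(f);im=f["frame"].copy()
print(-c[1].T@c[2])
for q in ["octagon_plaque","cradle","rack","square_plaque"]:
    for d in models.spot_point("wrist",q)[:2]: print(q,d["conf"],d["point"],onz(c,[d["point"]],0 if q=="rack" else 90))
    for d in models.trace("wrist",q)[:1]: print(d["extent"]); cv2.drawContours(im,cv2.findContours(d["mask"].astype(np.uint8),0,2)[0],-1,(0,255,0),1)
# predicted octagon outline
def outline(x,y,yaw):
    u=np.array([.643,0,-.766]);n=np.array([.766,0,.643]);Y=np.array([0,1,0])
    P=[]
    for z in (0,14):
        for a,b in [(30,12.5),(12.5,30),(-12.5,30),(-30,12.5),(-30,-12.5),(-12.5,-30),(12.5,-30),(30,-12.5)]: P.append(a*u+b*Y+z*n)
    R=Ro.from_euler("z",yaw,degrees=True).as_matrix(); return (R@np.array(P).T).T+[x,y,90]
p=proj(c,outline(450,124,-8.5)).astype(np.int32)
cv2.polylines(im,[p[:8],p[8:]],True,(255,0,255),1)
cv2.imwrite("pics/w1.png",im)
E
```

```text
clock: 3.3
tcp_pos: [438.9, 118.8, 218.8]
orientation: [3.141, -0.0, 1.571]
ft_force: [-0.2, 1.2, 0.3]
width: 93.0
finger_force: 0.0
clock: 4.1
tcp_pos: [440.3, 118.4, 218.8]
orientation: [3.141, 0.0, 2.764]
ft_force: [-0.5, -0.1, -0.3]
width: 92.9
finger_force: 0.0
clock: 4.5
tcp_pos: [440.3, 118.2, 218.7]
orientation: [3.142, 0.0, 2.99]
ft_force: [0.1, 0.4, -0.4]
width: 93.1
finger_force: 0.0
clock 4.5 tcp [440.3 118.2 218.7] rpy [3.142 0.    2.99 ] w 93.14489243032358 q [-0.08  0.3  -0.39  2.18  0.18  0.69  0.83]
rel cm [-1.41  0.72  0.37] tool y dir 81.3 spin -0.2
[375.35978511 127.11139188 384.31863736]
octagon_plaque 0.85 [330.4, 198.3] [[446.7474654  125.06999348]]
[303.7, 186.9, 57.3, 34.7]
cradle 0.85 [435.7, 198.1] [[464.03507249 238.9694876 ]]
[297.0, 148.7, 269.1, 82.8]
square_plaque 0.9 [432.2, 197.6] [[462.88931088 235.2185171 ]]
[399.6, 184.6, 75.2, 34.6]
```

View pics/w1.png

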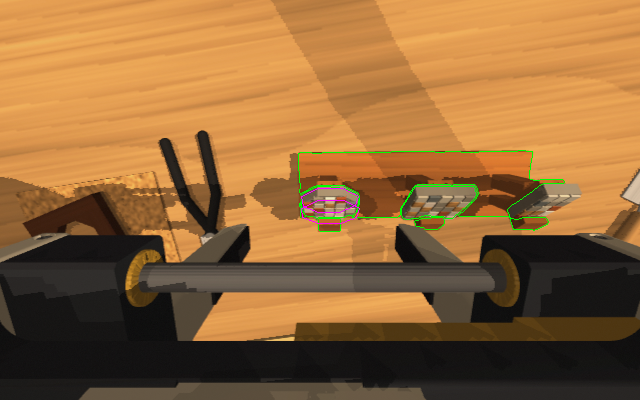

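The projected outline fits the octagon at (330,203). I'll refine the rack pose with a quick silhouette fit.

Run:
```python
from h import *
from scipy.optimize import minimize
f=cams.grab_frame("wrist");c=cam(f)
M={q:models.trace("wrist",q)[0]["mask"].astype(np.uint8) for q in ["octagon_plaque","square_plaque"]}
u=np.array([.643,0,-.766]);n=np.array([.766,0,.643]);Y=np.array([0,1,0])
sh={"octagon_plaque":[(30,12.5),(12.5,30),(-12.5,30),(-30,12.5),(-30,-12.5),(-12.5,-30),(12.5,-30),(30,-12.5)],"square_plaque":[(30,30),(-30,30),(-30,-30),(30,-30)]}
def cost(p,pr=0):
    R=Ro.from_euler("z",p[2],degrees=True).as_matrix();s=0
    for q,yo in [("octagon_plaque",-115),("square_plaque",0)]:
        P=np.array([a*u+(b+yo)*Y+z*n for z in (0,14) for a,b in sh[q]])@R.T+[p[0],p[1],90]
        h=cv2.convexHull(proj(c,P).astype(np.float32)); im=np.zeros((400,640),np.uint8)
        cv2.fillConvexPoly(im,np.round(h*16).astype(np.int32),1,shift=4)
        s+=1-(im&M[q]).sum()/(im|M[q]).sum()
    return s
r=minimize(cost,[467,238,-8.5],method="Nelder-Mead",options=dict(initial_simplex=[[467,238,-8.5],[472,238,-8.5],[467,243,-8.5],[467,238,-6.5]]))
print(r.x,r.fun)
x,y,w=r.x;R=Ro.from_euler("z",w,degrees=True).as_matrix()
A=R@[5.4,-115,0]+[x,y,94.5];print("axis",A)
rel(A-[0,0,19],90+w)
```

```text
[463.02791241 237.26216952  -8.5316934 ] 0.19791484458512076
axis [451.30716205 122.73364028  94.5       ]
clock 5.1 tcp [440.2 118.4 218.6] rpy [-3.142 -0.     2.993] w 93.12758656402059 q [-0.08  0.3  -0.39  2.18  0.18  0.69  0.83]
rel cm [-1.04  0.59 14.31] tool y dir 81.5 spin 0.0
```

```bash
python3 -m crank '-1.1 0.6 2 0;0 0 2.5 0;0 0 2.5 0;0 0 2.5 0;0 0 2.5 0;0 0 1.5 0;0 0 0.8 0;0 0 0 0' 1
python3 -m crank '0 0 0 0;0 0 0 0;0 0 0 0;0 0 0 0;0 0 0 0;0 0 0 0;0 0 0 0;0 0 0 0' -1 10
python3 - <<'E'
from h import *
rel([452,123,75.5],81.5)
f=cams.grab_frame("side");cv2.imwrite("pics/s1.png",cv2.resize(f["frame"][130:250,220:380],None,fx=5,fy=5,interpolation=2))
E
```

```text
clock: 5.9
tcp_pos: [451.6, 122.7, 74.9]
orientation: [-3.141, -0.001, 2.994]
ft_force: [0.6, 0.0, -0.1]
width: 92.5
finger_force: 0.0
clock: 6.7
tcp_pos: [452.2, 122.8, 76.0]
orientation: [3.141, 0.001, 2.993]
ft_force: [-0.1, -0.3, 6.8]
width: 59.8
finger_force: 10.0
clock 6.7 tcp [452.2 122.8  76. ] rpy [3.141e+00 1.000e-03 2.993e+00] w 59.79898863738347 q [-0.22  0.55 -0.23  2.29  0.37  0.34  0.65]
rel cm [0.03 0.02 0.05] tool y dir 81.5 spin 0.0
```

View pics/s1.png

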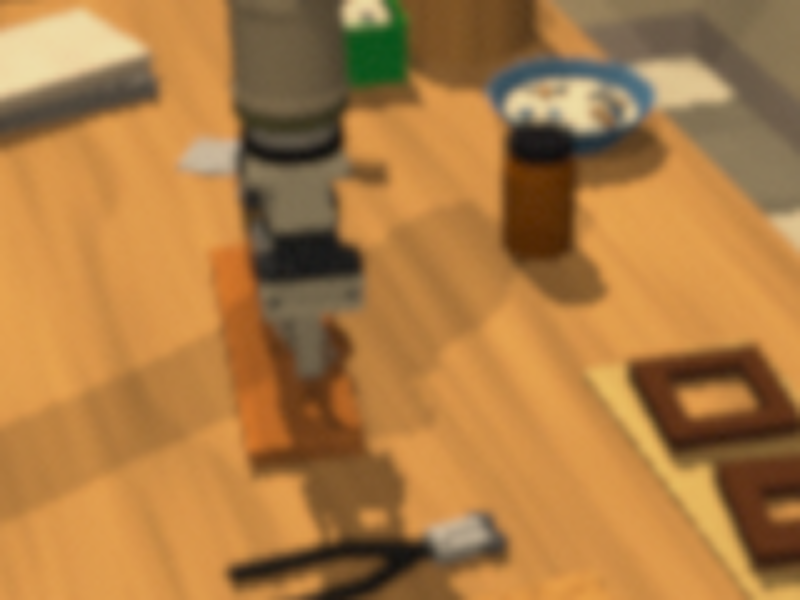

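Held, 59.8 mm wide. Next I draw it 40 mm up along its plane.

```bash
python3 -m crank '0.45 -0 -0.61 0;0.51 0 -0.61 0;0.51 0 -0.61 0;0.51 0 -0.61 0;0.51 0 -0.61 0;0 0 0 0'
python3 - <<'E'
from h import *
rel([414+0,129,95],81.5)
f=cams.grab_frame("wrist");cv2.imwrite("pics/w2.png",f["frame"])
E
```

```text
clock: 7.35
tcp_pos: [426.7, 126.5, 107.0]
orientation: [3.141, 0.001, 2.994]
ft_force: [0.3, 0.4, -1.7]
width: 59.8
finger_force: 10.0
clock 7.35 tcp [426.7 126.5 107. ] rpy [3.141e+00 1.000e-03 2.994e+00] w 59.75826509194976 q [-0.22  0.47 -0.27  2.32  0.33  0.39  0.65]
rel cm [1.3  0.06 1.2 ] tool y dir 81.5 spin 0.0
```

View pics/w2.png

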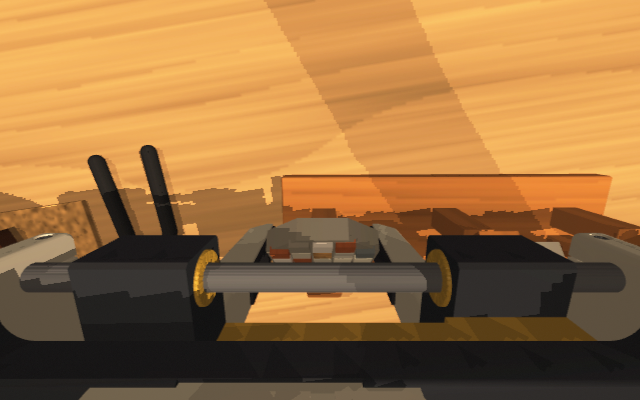

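```bash
python3 -m crank '0.3 0 0.17 0;0.28 0 0.18 0;0.24 0 0.24 0;0 0 0 0'
python3 -m crank '0.2 0 0.27 0;0.15 0 0.3 0;0 0 0 0'
python3 - <<'E'
from h import *
rel([414+0,129,95],81.5)
f=cams.grab_frame("wrist");cv2.imwrite("pics/w3.png",f["frame"][180:340,180:480])
f=cams.grab_frame("side");cv2.imwrite("pics/s3.png",cv2.resize(f["frame"][160:240,230:350],None,fx=5,fy=5,interpolation=2))
a=np.vstack([cv2.resize(cv2.imread("pics/w3.png"),(600,300))[:300],cv2.resize(cv2.imread("pics/s3.png"),(450,300))[:, :].repeat(1,0) if 0 else np.pad(cv2.resize(cv2.imread("pics/s3.png"),(450,300)),((0,0),(0,150),(0,0)))])
cv2.imwrite("pics/c3.png",a)
E
```

```text
clock: 7.8
tcp_pos: [418.9, 127.9, 99.8]
orientation: [-3.142, -0.001, 2.994]
ft_force: [0.8, 0.7, -0.1]
width: 60.1
finger_force: 10.0
clock: 8.1
tcp_pos: [415.1, 128.2, 94.0]
orientation: [-3.141, -0.001, 2.994]
ft_force: [0.3, -0.6, 0.5]
width: 60.3
finger_force: 10.0
clock 8.1 tcp [415.1 128.2  94. ] rpy [-3.141e+00 -1.000e-03  2.994e+00] w 60.2546558806739 q [-0.25  0.49 -0.24  2.35  0.35  0.34  0.62]
rel cm [ 0.12  0.06 -0.1 ] tool y dir 81.5 spin 0.0
```

View pics/c3.png

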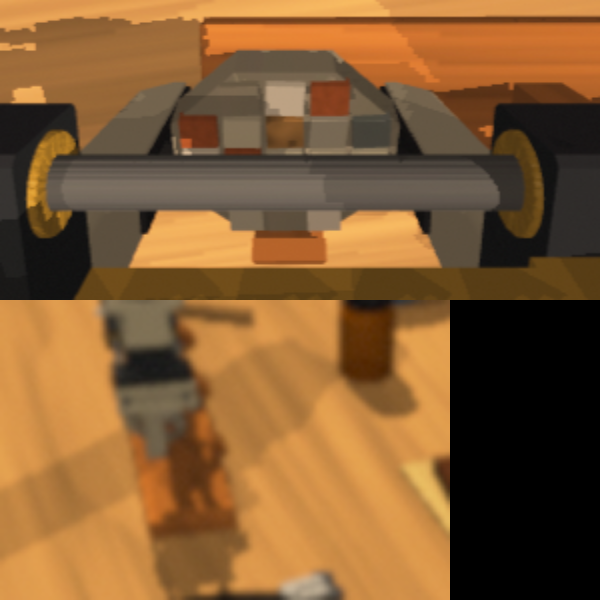

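```bash
cat > fit.py <<'E'
from h import *
from scipy.optimize import least_squares
def fit(c,pix):  # face top L,R; face foot L,R; back top L,R
    s=arm.read_state();g=np.array(s["tcp_pos"])+[0,0,19]; R0=Ro.from_euler("xyz",s["orientation"]).as_matrix()
    ex=-R0[:,0];ey=R0[:,1];ez=np.array([0,0,1])
    def pts(p):
        t=np.radians(p[0]); u=np.cos(t)*ex-np.sin(t)*ez; n=np.sin(t)*ex+np.cos(t)*ez; o=g+p[1]*ex+p[2]*ez+p[3]*ey
        return np.array([o+a*u+b*ey+z*n for a,b,z in [(-30,-12.5,7),(-30,12.5,7),(30,-12.5,7),(30,12.5,7),(-30,-12.5,-7),(-30,12.5,-7)]])
    r=least_squares(lambda p:(proj(c,pts(p))-pix).ravel(),[10,0,0,0])
    print("pitch below level of foot, dx,dz,dy",np.round(r.x,1),"res",np.round(r.fun,1)); return r.x
E
python3 - <<'E'
from fit import *
f=cams.grab_frame("wrist");c=cam(f);print(f["fx"],-c[1].T@c[2])
fit(c,np.array([(294,220),(352.5,220),(296,295),(350,295),(298.5,206),(347.5,206)]))
m=models.trace("wrist","octagon_plaque");print([ (d["conf"],d["extent"]) for d in m[:2]])
E
```

```text
276.57572563720294 [350.44981278 136.56800304 259.86823818]
pitch below level of foot, dx,dz,dy [24.9 -1.2  7.6 -0.6] res [ 1.7  2.1 -1.9  2.1  5.9  1.2 -5.8  1.2 -0.6 -3.3  0.8 -3.3]
[(0.78, [266.7, 203.9, 112.1, 101.4])]
```

```bash
python3 -c "
import cv2;a=cv2.imread('pics/w3.png')[15:140,70:215];cv2.imwrite('pics/w3b.png',cv2.resize(a,None,fx=4.8,fy=4.8,interpolation=0))"
```

```text
(no output)
```

View pics/w3b.png

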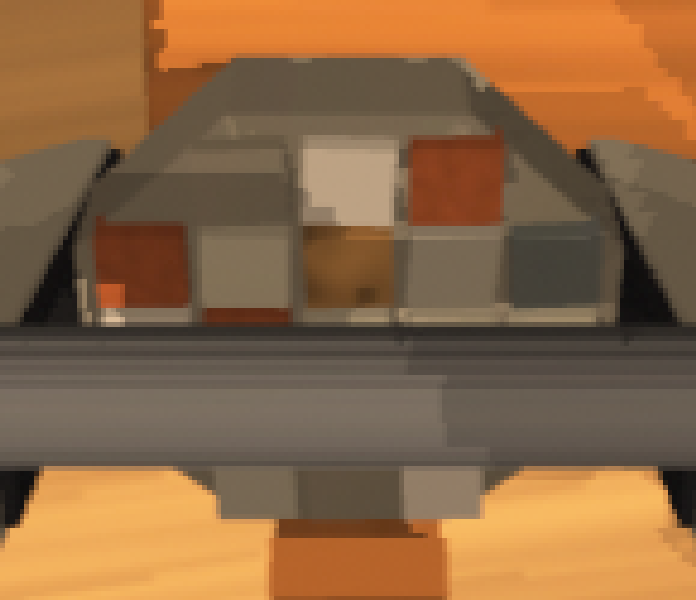

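Run:
```python
from fit import *
f=cams.grab_frame("wrist");c=cam(f)
fit(c,np.array([(296.3,219.6),(350.4,219.6),(295.4,302.9),(350.4,302.9),(298.3,207.1),(346.9,207.1)]))
print(arm.read_state()["clock"])
```

```text
pitch below level of foot, dx,dz,dy [18.2  1.4  7.1 -0.8] res [-0.   1.4 -0.7  1.3  6.1  1.1 -6.   1.1  0.2 -2.4  0.5 -2.5]
8.35
```

Run:
```python
from fit import *
f=cams.grab_frame("wrist");c=cam(f);print("opt axis",c[1][2])
s=arm.read_state();g=np.array(s["tcp_pos"])+[0,0,19]; R0=Ro.from_euler("xyz",s["orientation"]).as_matrix()
ex=-R0[:,0];ey=R0[:,1];ez=np.array([0,0,1])
def q(x,y): return (250+x/4.8,195+y/4.8)
pix=np.array([q(297,138),q(407,138),q(299,225),q(402,225),q(298,308),q(402,308),q(298,518),q(402,518),q(232,58),q(465,58)])
def pts(p):
    t=np.radians(p[0]);P=p[4]; u=np.cos(t)*ex-np.sin(t)*ez; n=np.sin(t)*ex+np.cos(t)*ez; o=g+p[1]*ex+p[2]*ez+p[3]*ey
    L=[(a*P,b*P,7) for a in (-2.5,-1.5,-.5,2.5) for b in (-.5,.5)]+[(-30,-12.5,-7),(-30,12.5,-7)]
    return np.array([o+a*u+b*ey+z*n for a,b,z in L])
for fix in (None,11,11.5,12):
    k=lambda p:np.r_[p[:4],p[4] if fix is None else fix]
    r=least_squares(lambda p:(proj(c,pts(k(p)))-pix).ravel(),[10,0,0,0,11.5])
    print(fix,np.round(r.x,1),np.round(r.cost,1),np.round(r.fun,1))
```

```text
opt axis [ 0.23425812 -0.03668485 -0.97148204]
None [17.   4.   2.6 -0.8 11.6] 2.8 [-0.7 -0.1  0.  -0.1 -0.7  0.3  0.6  0.3 -0.   0.   0.1  0.   1.1  0.
 -1.1  0.   1.1 -0.3 -0.4 -0.3]
11 [13.9  4.   3.1 -0.8 11.5] 5.2 [ 0.   0.4 -0.7  0.4 -0.   0.4 -0.1  0.4  0.5 -0.1 -0.4 -0.1  1.5  0.3
 -1.4  0.3  1.3 -1.  -0.6 -1. ]
11.5 [16.4  4.   2.7 -0.8 11.5] 2.9 [-0.6  0.  -0.1  0.  -0.5  0.3  0.5  0.3  0.1  0.   0.   0.   1.2  0.1
 -1.1  0.1  1.1 -0.4 -0.4 -0.5]
12 [18.6  4.   2.3 -0.8 11.5] 3.8 [-1.2 -0.4  0.5 -0.4 -1.1  0.2  1.   0.2 -0.4  0.1  0.5  0.1  0.9 -0.1
 -0.9 -0.1  1.   0.2 -0.3  0.2]
```

```bash
python3 -m crank '0.1 0 0.25 0;0.05 0 0.25 0;0 0 0 0'
python3 - <<'E'
from h import *
rel([414+0,129,95],81.5)
f=cams.grab_frame("wrist");cv2.imwrite("pics/w4.png",f["frame"])
cv2.imwrite('pics/w4b.png',cv2.resize(f["frame"][195:320,250:395],None,fx=4.8,fy=4.8,interpolation=0))
E
```

```text
clock: 8.7
tcp_pos: [413.9, 128.2, 89.3]
orientation: [-3.141, -0.001, 2.993]
ft_force: [-1.6, -0.8, 1.2]
width: 60.3
finger_force: 10.0
clock 8.7 tcp [413.9 128.2  89.3] rpy [-3.141e+00 -1.000e-03  2.993e+00] w 60.33753182953015 q [-0.26  0.5  -0.23  2.35  0.36  0.32  0.61]
rel cm [ 0.    0.08 -0.57] tool y dir 81.5 spin 0.0
```

View pics/w4b.png

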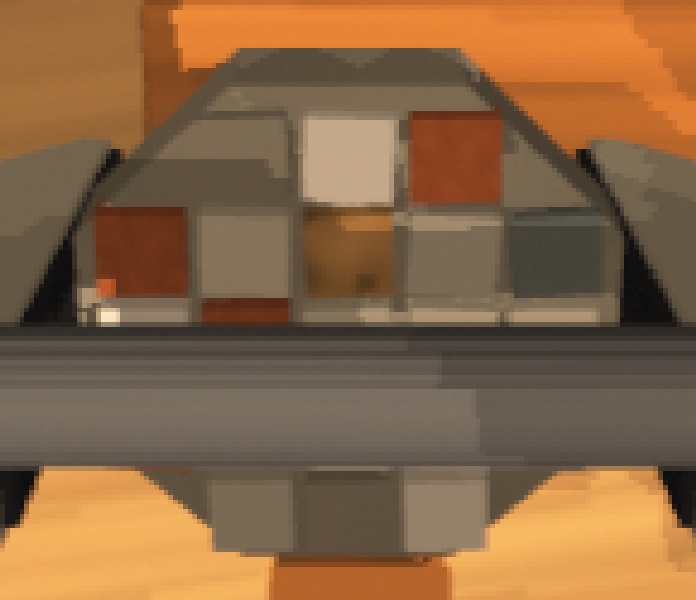

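```bash
cat > tf.py <<'E'
from fit import *
def tfit(c,y,xb):
    s=arm.read_state();g=np.array(s["tcp_pos"])+[0,0,19]; R0=Ro.from_euler("xyz",s["orientation"]).as_matrix()
    ex=-R0[:,0];ey=R0[:,1];ez=np.array([0,0,1])
    q=lambda x,y:(250+x/4.8,195+y/4.8)
    pix=np.array([q(x,v) for v in y[:4] for x in (299,403)]+[q(xb[0],y[4]),q(xb[1],y[4])])
    def pts(p,P):
        t=np.radians(p[0]); u=np.cos(t)*ex-np.sin(t)*ez; n=np.sin(t)*ex+np.cos(t)*ez; o=g+p[1]*ex+p[2]*ez+p[3]*ey
        L=[(a*P,b*P,7) for a in (-2.5,-1.5,-.5,2.5) for b in (-.5,.5)]+[(-30,-12.5,-7),(-30,12.5,-7)]
        return np.array([o+a*u+b*ey+z*n for a,b,z in L])
    for P in (11,11.5,12):
        r=least_squares(lambda p:(proj(c,pts(p,P))-pix).ravel(),[10,0,0,0]); print(P,np.round(r.x,1),np.round(r.cost,1))
E
python3 - <<'E'
from tf import *
c=cam(cams.grab_frame("wrist"));tfit(c,[113,207,299,551,48],(237,462))
E
```

```text
11 [ 3.9  3.4  5.6 -0.8] 1.8
11.5 [ 7.   3.8  4.5 -0.8] 2.1
12 [ 9.7  4.1  3.5 -0.8] 5.1
```

```bash
python3 -m crank '0.03 0 0.12 0;0 0 0.13 0;0 0 0 0'
python3 -m crank '0 0 0 0;0 0 0 0;0 0 0 0;-0.2 0 -1 0;-0.3 0 -2 0;-0.3 0 -2 0;0 0 0 0' - 30
python3 - <<'E'
from h import *
f=cams.grab_frame("wrist")
cv2.imwrite('pics/w5b.png',cv2.resize(f["frame"][195:320,250:395],None,fx=4.8,fy=4.8,interpolation=0))
rel([475,-225,137],59.5)
E
```

```text
clock: 9.1
tcp_pos: [413.8, 128.3, 86.9]
orientation: [-3.141, -0.0, 2.993]
ft_force: [-1.4, 0.6, 1.8]
width: 59.9
finger_force: 10.0
clock: 9.8
tcp_pos: [423.5, 127.6, 138.7]
orientation: [3.14, 0.004, 2.992]
ft_force: [-0.5, 1.0, -1.0]
width: 59.8
finger_force: 30.0
clock 9.85 tcp [422.9 127.3 137.7] rpy [3.140e+00 2.000e-03 2.992e+00] w 59.73052585312167 q [-0.18  0.42 -0.32  2.3   0.29  0.46  0.69]
rel cm [-10.39 -34.06   0.04] tool y dir 81.5 spin 22.0
```

View pics/w5b.png

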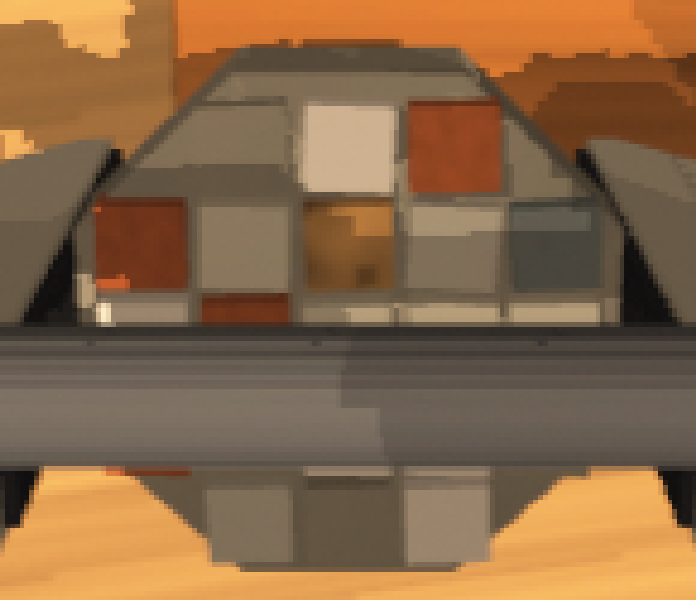

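```bash
python3 - <<'E'
from tf import *
c=cam(cams.grab_frame("wrist"));tfit(c,[102,197,294,564,48],(240,461))
q=lambda x,y:(250+x/4.8,195+y/4.8)
fit(c,np.array([q(230,72),q(474,72),q(241,571),q(459,571),q(240,48),q(461,48)]))
E
python3 -m crank '-1.3 -4.25 0 0;-1.3 -4.25 0 0;-1.3 -4.25 0 0;-1.3 -4.25 0 0;-1.3 -4.25 0 0;-1.3 -4.25 0 0;-1.3 -4.25 0 0;-1.3 -4.25 0 0'
python3 -m crank '0 0 0 7;0 0 0 7;0 0 0 8;0 0 0 0;0 0 0 0'
python3 - <<'E'
from h import *
rel([475,-225,68],59.5)
for n in ["wrist","side","scene"]:
    f=cams.grab_frame(n);c=cam(f)
    for d in models.trace(n,"octagon_frame")[:1]:
        m=d["mask"].astype(np.uint8);w=onz(c,max(cv2.findContours(m,0,2)[0],key=cv2.contourArea).reshape(-1,2),26).astype(np.float32)
        print(n,d["conf"],d["extent"],cv2.minAreaRect(w))
    for d in models.spot_point(n,"octagon_frame")[:1]: print(d["conf"],onz(c,[d["point"]],6))
    for d in models.spot_point(n,"octagon_plaque")[:1]: print("plaque",d["conf"],onz(c,[d["point"]],155))
    if n=="side": cv2.imwrite("pics/s6.png",cv2.resize(f["frame"][150:330,220:420],None,fx=4,fy=3.3,interpolation=2))
E
```

```text
11 [-1.7  4.2  6.8 -0.4] 1.5
11.5 [ 1.7  4.8  5.2 -0.4] 2.0
12 [ 4.7  5.3  3.7 -0.4] 4.7
pitch below level of foot, dx,dz,dy [-1.   4.2  5.1 -0.4] res [ 0.7  0.6 -1.1  0.5  0.6  0.4 -0.1  0.4  0.7 -1.  -0.7 -1. ]
clock: 10.7
tcp_pos: [474.0, -226.1, 135.7]
orientation: [3.141, -0.002, 2.993]
ft_force: [0.3, 0.4, -1.0]
width: 59.6
finger_force: 30.0
clock: 11.2
tcp_pos: [474.2, -224.0, 136.2]
orientation: [-3.141, -0.001, 2.614]
ft_force: [0.5, -0.9, -1.1]
width: 59.7
finger_force: 30.0
clock 11.2 tcp [ 474.2 -224.   136.2] rpy [-3.141e+00 -1.000e-03  2.614e+00] w 59.704859014235815 q [ 0.51  0.49 -0.25  2.12  0.22  0.56  1.14]
rel cm [-0.13 -0.04  6.82] tool y dir 59.8 spin 0.3
wrist 0.62 [245.4, 123.6, 145.0, 101.6] ((473.79095458984375, -229.58306884765625), (109.91709899902344, 109.88081359863281), 13.245951652526855)
0.74 [[ 475.34705144 -229.25247737]]
plaque 0.8 [[ 475.95982015 -226.48553704]]
side 0.88 [296.0, 253.5, 47.0, 38.9] ((469.01593017578125, -236.44281005859375), (124.0305404663086, 132.1420440673828), 12.521588325500488)
0.89 [[ 462.10716885 -216.66508932]]
plaque 0.62 [[ 470.70724986 -226.50399377]]
scene 0.97 [231.1, 166.2, 35.4, 32.4] ((480.4806823730469, -224.9014892578125), (122.51837158203125, 110.51331329345703), 13.86487865447998)
0.78 [[ 475.50964144 -227.8599984 ]]
plaque 0.59 [[ 480.85700417 -236.28199452]]
```

View pics/s6.png

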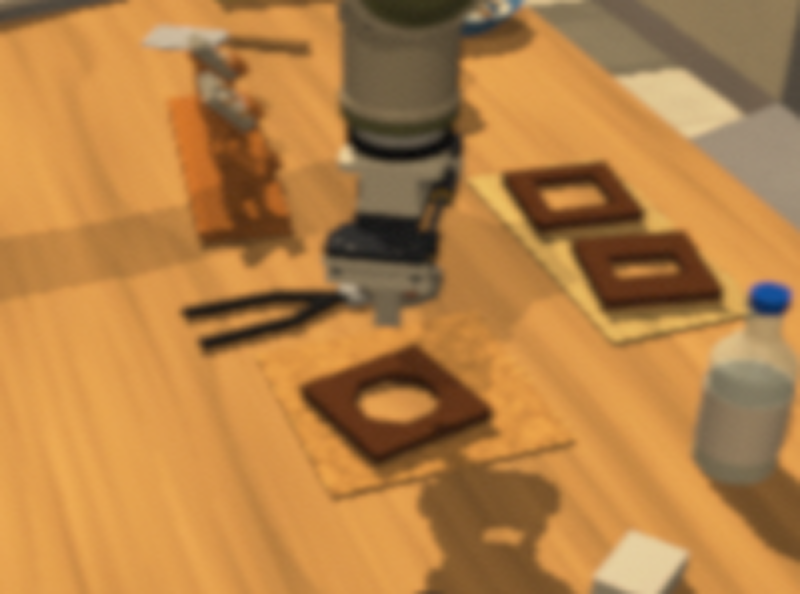

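The side view shows the gripper clear of everything, nippers included, with the octagon frame undisturbed at about (400,400) in the crop. The wrist fit gives the frame at about (474.5, -228.5), turned 13.3°. The plaque is level to within about 3°.

```bash
python3 -c "
from h import *
rel([471,-226,68],58.3)"
```

```text
clock 11.8 tcp [ 474.5 -224.5  137.1] rpy [-3.142  0.     2.609] w 59.78786968295761 q [ 0.51  0.49 -0.25  2.12  0.22  0.56  1.14]
rel cm [ 0.23 -0.31  6.91] tool y dir 59.5 spin 1.2
```

```bash
python3 -m crank '0.2 -0.3 1.4 1.2;0 0 1.5 0;0 0 1.5 0;0 0 1.5 0;0 0 0.8 0;0 0 0 0;0 0 0 0;0 0 0 0'
python3 - <<'E'
from h import *
rel([471,-226,68],58.3)
for n in ["wrist","side"]:
    f=cams.grab_frame(n);c=cam(f)
    for d in models.spot_point(n,"octagon_frame")[:1]: print(n,d["conf"],onz(c,[d["point"]],6))
    for d in models.spot_point(n,"octagon_plaque")[:1]: print("plaque",d["conf"],onz(c,[d["point"]],85))
    for d in models.trace(n,"octagon_frame")[:1]:
        m=d["mask"].astype(np.uint8);w=onz(c,max(cv2.findContours(m,0,2)[0],key=cv2.contourArea).reshape(-1,2),26).astype(np.float32)
        print(d["conf"],cv2.minAreaRect(w))
    if n=="wrist":
        I=cv2.imread("pics/w4.png")
        a=cv2.cvtColor(f["frame"],6)[195:262,270:375]; b=cv2.cvtColor(cv2.resize(cv2.imread("pics/w5b.png"),(145,125),interpolation=3),6)[3:64,25:120]
        r=cv2.minMaxLoc(cv2.matchTemplate(cv2.equalizeHist(a),cv2.equalizeHist(b),5)); print("face match",r[1],np.array(r[3])+[-5,-3])
E
```

```text
clock: 12.6
tcp_pos: [471.6, -226.2, 70.6]
orientation: [3.141, 0.001, 2.588]
ft_force: [-0.5, -0.8, -1.5]
width: 60.1
finger_force: 30.0
clock 12.6 tcp [ 471.6 -226.2   70.6] rpy [3.141e+00 1.000e-03 2.588e+00] w 60.08348458504031 q [ 0.47  0.59 -0.19  2.17  0.27  0.4   1.08]
rel cm [ 0.06 -0.02  0.26] tool y dir 58.3 spin 0.0
wrist 0.84 [[ 475.46313876 -229.32940153]]
plaque 0.76 [[ 475.80362294 -229.52085056]]
0.65 ((473.292236328125, -229.55531311035156), (110.10466003417969, 110.42682647705078), 12.993315696716309)
face match 0.4472670257091522 [0 0]
side 0.96 [[ 469.54454028 -221.31990754]]
plaque 0.61 [[ 464.55632038 -224.08294441]]
0.96 ((467.6178894042969, -236.82057189941406), (120.39744567871094, 124.36451721191406), 13.61397933959961)
```

```bash
python3 -m crank '0 0 0.5 0;0 0 0.5 0;0 0 0 0;0 0 0 0;0 0 0 0;0 0 0 0'; python3 -c "
from bench import arm
print(arm.sign_off())"
```

```text
clock: 13.6
tcp_pos: [471.3, -226.0, 60.1]
orientation: [3.142, 0.0, 2.588]
ft_force: [-0.9, 0.5, -0.3]
width: 59.6
finger_force: 30.0
the job is handed in; nothing more can be done
None
```

The octagon plaque is held face up about 5 cm above the octagon frame on the mat, about 1 mm off centre and about 3° off level by the wrist camera, turned 45° (sides still line up), and the job is handed in; I got no verdict back.

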